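# Sort the carving chisels by length into their racks

### The arm

A 6-joint arm with a two-finger parallel gripper is mounted at the origin on the work surface. World frame = base frame: x ahead of the robot, y to its left, z up, the work surface at z = 0. Lengths are in m, angles in rad, forces in N, time in s.
With the tool pointing down it reaches from about 0.35 to 0.875 m from the base axis. Payload 4.2 kg.
Tool frame: the origin (TCP) lies midway between the tips of the shut fingers; the grasp point (between the pads) lies 19 mm behind it; z points along the fingers, y is the line along which they close (so a half turn about z gives the same grasp; the last joint's range is limited). The gripper opens to 87 mm and grips with 3 to 60 N. Pads are 19 mm wide; open, the fingers measure 117 mm over their backs; the gripper's body (75 mm by 190 mm) begins 51 mm behind the grasp point.
Start: joints at [-1.005, 0.385, 0.008, 0, -1.194, -0.259], TCP at [0.189, -0.596, 0.223] pointing down, gripper open.
Joint ranges: [-3.14, 3.14], [-1.21, 2.06], [-1.07, 1.41], [-3.16, 2.05], [-2.99, -0.16], [-3.1, 3.1]. Speed limits (rad/s): [2.79, 2.79, 3.14, 3.14, 3.14, 3.14].

### API

Orientations are given as a rotation vector (axis times angle).
In Python, from bench import bot, read_camera, models gives the robot as it stands.
- The arm moves only by the shell command python3 -m crank 'ROWS' [OPENING] [FORCE]. ROWS is JSON, a list of rows, each a list of 2 entries, a list of its own where there are three numbers: the shift along the tool's x, y, z normalised to -1 to 1, where 1 is 100 mm, then the turn about the tool's z normalised to -1 to 1, where 1 is 90 degrees. In form: [[[dx, dy, dz], turn], ...]. A call has 1 to 5 rows; each row is the pose to reach, as a shift and turn from the pose commanded when the call began, along the tool's axes at that moment; what a row does not reach only later rows make up. A row lasts 1/12 s, in which the tool goes at most 41.7 mm and 7.16 degrees, less where a joint would pass 70% of its speed; a pose out of reach is approached as far as the arm can. A call with a number of a shift or a turn outside -1 to 1 is refused whole. A call with a gripper value outside its range is refused whole. OPENING is the opening, from 0 (shut) to 1 (fully open), set as the call begins (- or left out, the last holds). The fingers move at their own pace and stop on an object; FORCE is the grip in N (left out, the last holds). Time passes only in rows, so rows that repeat a pose let the fingers close. It gives the time, the measured TCP pose, the force, the opening and the grip force at its end, in the units of the state.
- bot.sense(): the state, without advancing time (a new reading comes with each control period).
- read_camera(name): name is "scene" or "top" or "wrist"; returns a dict with "image" (480x640x3 uint8, blue, green, red), "intrinsics" (3x3 intrinsics, pixels), "D" ([k1, k2, p1, p2, k3] as OpenCV has them; the pictures are not rectified), "R" (3x3) and "t" (3): a world point X has camera coordinates R X + t. Camera axes: x right, y down, z forward; pixel columns grow to the right and rows downward; lengths in m; the calibration is good to about 2 mm. A picture is of the moment at which its call begins. There is no depth.
- bot.finish_job(): hands the job in; it is judged then, once.
Trained networks look in the newest picture that a camera, given by its name, has taken for a name from the list of things; names that differ only in an ending like _2 or _b are one class to them, and where a whole thing is asked for, a point or a joint stands for the part that bears it (a point fixed in the world has none). Each returns a list of dicts, best first, with "conf" (0 to 1); they miss things now and then, are a little off and sometimes report something else, mostly with a low value. They report only what shows in the picture. A call takes as long as a camera call.
- models.masks_of(target, camera): "region" (480x640 bool, what is visible of it) and "extent" ([left, top, right, bottom] in pixels, round what is visible of it).
The state is a dict: "time": time; "joint_pos": joint angles; "qd": joint speeds; "tau": joint torques, N m; "tool_pos": TCP position; "tcp_rot": TCP orientation; "wrist_force": force on the tool from outside, world axes, zero at the start; "torque": the same for the moment, N m; "grip_width": finger opening in m; "grip_force": force on a finger pad.
Only numpy, scipy, OpenCV 4.12 (cv2) and the standard library are available. Lean on these libraries where they do the work, as an engineer would, in place of code of your own. Each camera call takes 0.05 s, during which the arm holds its last target. There are 200 camera calls.

### The job

Sort the four loose bright-steel chisels by length: lay the two long ones in the free notches of the wider rack that already holds a long chisel, and the two short ones in the free notches of the narrower rack that already holds a short one, one chisel to a notch. Each must lie level across both rails, centred between them, with its cutting edge pointing away from the robot like the one already there. Lay them down rather than dropping them, and leave the two racked chisels, the blue claw tool and the other things on the bench where they are.

Things in the scene. Friction and masses are not known exactly. Their poses are not given: they have to be found in the camera images.
- long_rack: Long chisel rack, fixed: green base 94 x 190 x 8 mm, two pale rails along its y, 12 mm thick, at x = +-40 mm, each with three notches 22 wide, 12 deep at y = -72, 0, 72; a chisel lies along x across both. Notch floors 34 mm, tooth tops 46 mm above the bench; open between the rails. Origin: centre of underside; x away from the robot, z up.
- long_pattern: The long chisel (130 mm, otherwise like the loose ones) that already lies in notch 0 of the long rack, edge away from the robot. Origin: middle of its length, on its underside; x towards its cutting edge.
- long_notch0 (a point): Centre of notch 0 of the long rack (rack y = -72 mm): midway between the two rails, at the height of the notch floors; a chisel's origin belongs here. Already occupied by the pattern chisel.
- long_notch1 (a point): Centre of notch 1 of the long rack (rack y = 0 mm): midway between the two rails, at the height of the notch floors; a chisel's origin belongs here. Free.
- long_notch2 (a point): Centre of notch 2 of the long rack (rack y = 72 mm): midway between the two rails, at the height of the notch floors; a chisel's origin belongs here. Free.
- long_a: Loose long bright-steel chisel lying on the bench: 130 mm long, octagonal shank 14 mm across flats (14 mm high), flat cutting blade 18 mm wide and 5 mm thick on the last 14 mm. Origin: middle of its length (close to its balance point), on its underside; x along the shank towards the cutting edge, z up. About 150 g.
- long_a_edge (a point): Middle of the cutting edge of long_a, 65.0 mm along its x from its origin, 7 mm above its underside.
- long_b: Loose long bright-steel chisel lying on the bench: 130 mm long, octagonal shank 14 mm across flats (14 mm high), flat cutting blade 18 mm wide and 5 mm thick on the last 14 mm. Origin: middle of its length (close to its balance point), on its underside; x along the shank towards the cutting edge, z up. About 150 g.
- long_b_edge (a point): Middle of the cutting edge of long_b, 65.0 mm along its x from its origin, 7 mm above its underside.
- short_rack: Short chisel rack, fixed: green base 70 x 190 x 8 mm, two pale rails along its y, 12 mm thick, at x = +-28 mm, each with three notches 22 wide, 12 deep at y = -72, 0, 72; a chisel lies along x across both. Notch floors 34 mm, tooth tops 46 mm above the bench; open between the rails. Origin: centre of underside; x away from the robot, z up.
- short_pattern: The short chisel (95 mm, otherwise like the loose ones) that already lies in notch 0 of the short rack, edge away from the robot. Origin: middle of its length, on its underside; x towards its cutting edge.
- short_notch0 (a point): Centre of notch 0 of the short rack (rack y = -72 mm): midway between the two rails, at the height of the notch floors; a chisel's origin belongs here. Already occupied by the pattern chisel.
- short_notch1 (a point): Centre of notch 1 of the short rack (rack y = 0 mm): midway between the two rails, at the height of the notch floors; a chisel's origin belongs here. Free.
- short_notch2 (a point): Centre of notch 2 of the short rack (rack y = 72 mm): midway between the two rails, at the height of the notch floors; a chisel's origin belongs here. Free.
- short_a: Loose short bright-steel chisel lying on the bench: 95 mm long, octagonal shank 14 mm across flats (14 mm high), flat cutting blade 18 mm wide and 5 mm thick on the last 14 mm. Origin: middle of its length (close to its balance point), on its underside; x along the shank towards the cutting edge, z up. About 110 g.
- short_a_edge (a point): Middle of the cutting edge of short_a, 47.5 mm along its x from its origin, 7 mm above its underside.
- short_b: Loose short bright-steel chisel lying on the bench: 95 mm long, octagonal shank 14 mm across flats (14 mm high), flat cutting blade 18 mm wide and 5 mm thick on the last 14 mm. Origin: middle of its length (close to its balance point), on its underside; x along the shank towards the cutting edge, z up. About 110 g.
- short_b_edge (a point): Middle of the cutting edge of short_b, 47.5 mm along its x from its origin, 7 mm above its underside.
- claw_tool: Claw tool with a blue shank (14 mm octagonal) and a toothed 26 mm wide end, 150 mm long, lying among the chisels; not to be sorted. Origin: underside, mid-length; x towards the teeth.
- mallet: Round beech mallet standing on its head, 110 mm across, 262 mm tall. Origin: centre of its underside.
- limestone: Pale limestone offcut 150 x 120 x 70 mm. Origin: centre of its underside.
- rubbing_block: Grey carborundum rubbing block 150 x 50 x 25 mm. Origin: centre of its underside.
- dividers: Bronze dividers lying flat, 175 mm long, 12 mm high. Origin: underside of the pivot; x between the legs.

How it is judged:
At the end, for the whole second after the job is handed in: Each loose chisel at rest in its own free notch of its length's rack: origin within 22 mm of the notch centre, 30-39 mm above the rack underside, along the rack within 0.2 rad, tilt under 0.15 rad, edge away from the robot, pair over 50 mm apart; pattern chisels likewise in notch 0 ((horizontal distance between long_a and long_notch1 below 0.022 m or horizontal distance between long_a and long_notch2 below 0.022 m) and z of long_a in the frame of long_rack between 0.03 and 0.039 m and angle between the x axis of each of long_a, long_b, long_pattern and the x axis of long_rack, either way round below 0.2 rad and angle between each of long_a, long_b, short_a, short_b, long_pattern, short_pattern's own z axis and vertical below 0.15 rad and linear speed of each of long_a, long_b, short_a, short_b, long_pattern, short_pattern below 0.02 m/s and x of each of long_a_edge, long_b_edge in the frame of long_rack above 0.01 m and (horizontal distance between long_b and long_notch1 below 0.022 m or horizontal distance between long_b and long_notch2 below 0.022 m) and z of long_b in the frame of long_rack between 0.03 and 0.039 m and (horizontal distance between short_a and short_notch1 below 0.022 m or horizontal distance between short_a and short_notch2 below 0.022 m) and z of short_a in the frame of short_rack between 0.03 and 0.039 m and angle between the x axis of each of short_a, short_b, short_pattern and the x axis of short_rack, either way round below 0.2 rad and x of each of short_a_edge, short_b_edge in the frame of short_rack above 0.01 m and (horizontal distance between short_b and short_notch1 below 0.022 m or horizontal distance between short_b and short_notch2 below 0.022 m) and z of short_b in the frame of short_rack between 0.03 and 0.039 m and distance between long_a and long_b above 0.05 m and distance between short_a and short_b above 0.05 m and horizontal distance between long_pattern and long_notch0 below 0.022 m and z of long_pattern in the frame of long_rack between 0.03 and 0.039 m and horizontal distance between short_pattern and short_notch0 below 0.022 m and z of short_pattern in the frame of short_rack between 0.03 and 0.039 m); the robot touches nothing.
It fails at once if the claw tool, mallet, limestone, rubbing block or dividers is moved more than 30 mm (distance of any of claw_tool, mallet, limestone, rubbing_block, dividers from where it was at the start of the episode above 0.03 m).
It fails at once if a chisel is dropped (falls freely, touching nothing, faster than 0.7 m/s) ((contact force between long_a and anything else below 0.01 N and linear speed of long_a above 0.7 m/s) or (contact force between long_b and anything else below 0.01 N and linear speed of long_b above 0.7 m/s) or (contact force between short_a and anything else below 0.01 N and linear speed of short_a above 0.7 m/s) or (contact force between short_b and anything else below 0.01 N and linear speed of short_b above 0.7 m/s)).
It also fails if it takes over 72 s, if anything falls off the work surface, if the arm or the gripper's body presses on something with over 40 N, if the wrist force passes 120 N, or if a joint passes its speed limit or range.

## Working session

There is one attempt and no reset: what is moved stays moved. The work goes in short steps, Python scripts to look and compute and a shell command to move; the robot and the scene stay as the last step left them, time stands still between calls to the robot, and variables do not carry over. Pictures are saved under pics/ and viewed, at most 12 in all, crops included, and the job is handed in when it is done.

```bash
mkdir -p pics; ls
python3 - <<'E'
from bench import bot, read_camera, models
import cv2
s=bot.sense(); print(s['time'],s['tool_pos'],s['tcp_rot'],s['grip_width'])
for n in ['top','scene']:
    c=read_camera(n); cv2.imwrite(f'pics/{n}0.png',c['image']); print(n,c['intrinsics'],c['D'],c['R'],c['t'])
E
```

```text
pics
0.0 [ 0.18858375 -0.59521542  0.22143066] [ 0.47972877 -3.10428006 -0.00349773] 0.08712640846920064
top [[456.68310927   0.         320.67473527]
 [  0.         456.68310927 239.58870767]
 [  0.           0.           1.        ]] [-0.0166464  0.         0.         0.         0.       ] [[-0.02817076 -0.99944199 -0.01794767]
 [-0.99574775  0.029633   -0.0872256 ]
 [ 0.08770877  0.01541414 -0.9960269 ]] [0.08534969 0.52677053 1.15753744]
scene [[434.00518121   0.         320.572278  ]
 [  0.         434.00518121 237.31637711]
 [  0.           0.           1.        ]] [0.03458838 0.         0.         0.         0.        ] [[-0.84675423  0.53192039  0.00824434]
 [ 0.41745969  0.67399275 -0.60947616]
 [-0.32974942 -0.51263484 -0.79276153]] [ 0.4398552  -0.2208979   1.27143647]
```

View pics/top0.png

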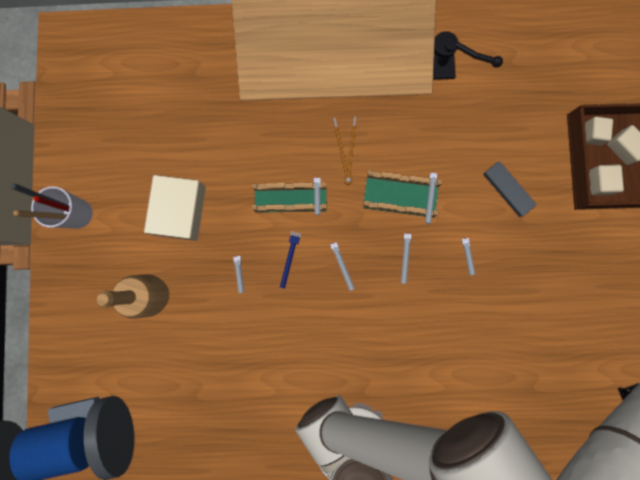

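View pics/scene0.png

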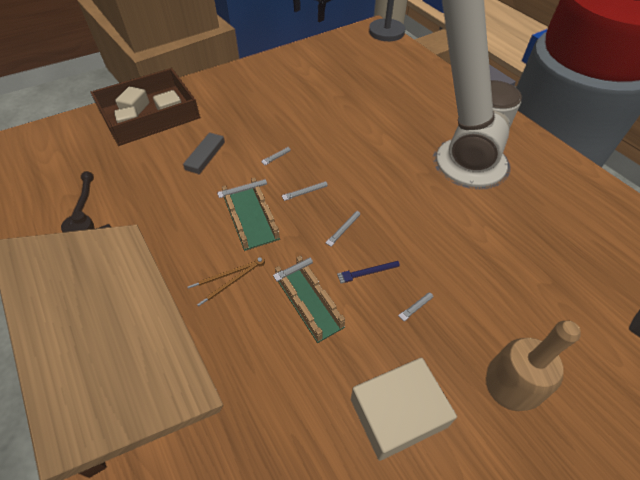

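The top view shows the loose chisels at about (239,274) short, (342,267) long, (406,258) long and (468,257) short, with the blue claw tool at (290,260). The short rack is at (290,197), the long rack at (402,194), and the patterns sit in their right-hand notches. The scene view agrees. Next I'll measure.

```bash
cat > h.py <<'E'
from bench import bot, read_camera, models
import cv2, numpy as np
from scipy.spatial.transform import Rotation as Ro
def w2p(c,X):
    rv=cv2.Rodrigues(c['R'])[0]
    return cv2.projectPoints(np.array(X,float).reshape(-1,3),rv,c['t'],c['intrinsics'],np.array(c['D']))[0].reshape(-1,2)
def p2w(c,p,z):
    n=cv2.undistortPoints(np.array(p,float).reshape(-1,1,2),c['intrinsics'],np.array(c['D'])).reshape(-1,2)
    d=np.c_[n,np.ones(len(n))]@c['R']; o=-c['R'].T@c['t']
    return o+d*((z-o[2])/d[:,2])[:,None]
def axis(c,region,z):
    ys,xs=np.nonzero(region); P=p2w(c,np.c_[xs,ys],z)[:,:2].astype(np.float32)
    (cx,cy),(a,b),_=r=cv2.minAreaRect(P); B=cv2.boxPoints(r)
    e=max(B[1]-B[0],B[2]-B[1],key=np.linalg.norm); e=e*np.sign(e[0])
    return cx,cy,max(a,b),min(a,b),np.degrees(np.arctan2(e[1],e[0])),P.mean(0)
def yaw():  # direction of tool -x (deg), 0 = away from robot
    M=Ro.from_rotvec(bot.sense()['tcp_rot']).as_matrix(); return np.degrees(np.arctan2(-M[1,0],-M[0,0]))
def to(x,y,z,yw=None):
    s=bot.sense(); M=Ro.from_rotvec(s['tcp_rot']).as_matrix()
    d=M.T@(np.array([x,y,z])-s['tool_pos'])*10
    print('shift',d.round(3),'turn',None if yw is None else round(-(yw-yaw())/90,3))
E
python3 - <<'E'
from h import *
for cam in ['top','scene']:
    c=read_camera(cam); print(cam)
    for n,z in [('long_a',.007),('short_a',.007),('long_pattern',.041),('short_pattern',.041),('long_rack',.03),('short_rack',.03),('claw_tool',.007)]:
        for m in models.masks_of(n,cam)[:4]:
            r=axis(c,m['region'],z); print(n,round(m['conf'],2),m['extent'],np.round(r[:4],4),round(r[4],1),r[5].round(4))
print(yaw())
c=read_camera('top'); im=c['image']
cv2.imwrite('pics/topcrop.png',cv2.resize(im[165:300,220:490],(800,400),interpolation=cv2.INTER_CUBIC))
E
```

```text
top
long_a 0.77 [399.2, 234.5, 411.5, 280.6] [ 0.4762 -0.149   0.1258  0.016 ] -6.9 [ 0.4787 -0.1488]
long_a 0.73 [361.4, 173.7, 442.7, 215.9] [ 0.6469 -0.1474  0.2014  0.1071] 80.5 [ 0.6468 -0.1412]
long_a 0.63 [328.5, 244.2, 352.2, 291.8] [0.4601 0.0165 0.1306 0.0166] 21.7 [0.4609 0.0171]
short_a 0.77 [236.8, 258.8, 244.2, 292.7] [0.4464 0.2882 0.0903 0.0144] 7.4 [0.4442 0.2871]
short_a 0.56 [460.5, 239.1, 474.6, 274.1] [ 0.4763 -0.3132  0.0909  0.0143] 8.1 [ 0.475  -0.3137]
short_a 0.35 [362.4, 171.4, 443.9, 218.7] [ 0.6454 -0.1475  0.1996  0.1053] 80.8 [ 0.6466 -0.1396]
long_pattern 0.87 [422.4, 170.0, 441.1, 224.3] [ 0.6278 -0.2134  0.1294  0.0165] -10.2 [ 0.6293 -0.2144]
short_pattern 0.49 [313.9, 175.8, 325.7, 215.2] [0.6404 0.0761 0.0937 0.0155] -1.6 [0.6429 0.0766]
long_rack 0.78 [365.8, 169.4, 441.1, 218.0] [ 0.6418 -0.1422  0.1942  0.1015] 80.4 [ 0.6427 -0.1346]
short_rack 0.77 [253.0, 181.6, 326.5, 215.1] [0.642  0.1503 0.1905 0.0761] 89.2 [0.6417 0.1538]
short_rack 0.23 [402.9, 233.1, 411.8, 284.3] [ 0.4741 -0.1441  0.1264  0.0164] -7.7 [ 0.4752 -0.1445]
claw_tool 0.89 [
[... 377 characters left out ...]
59 [397.1, 292.5, 434.0, 320.9] [0.4467 0.2839 0.0988 0.0188] 7.2 [0.449  0.2846]
long_pattern 0.79 [219.6, 182.6, 268.6, 201.3] [ 0.628  -0.2164  0.1306  0.0217] -8.8 [ 0.6302 -0.2161]
long_pattern 0.71 [221.5, 178.3, 279.5, 248.3] [ 0.6487 -0.1319  0.2249  0.1004] 79.2 [ 0.6526 -0.1124]
short_pattern 0.51 [272.0, 261.7, 310.3, 284.3] [0.6413 0.0738 0.096  0.0211] -0.7 [0.6439 0.0747]
long_rack 0.91 [222.3, 180.0, 280.6, 248.3] [ 0.644  -0.1414  0.2251  0.0989] 80.5 [ 0.6491 -0.1218]
short_rack 0.61 [276.1, 256.2, 346.2, 343.0] [0.6456 0.1481 0.2095 0.0802] 89.1 [0.6468 0.1653]
claw_tool 0.69 [333.9, 259.2, 401.5, 283.7] [0.4813 0.1496 0.1521 0.034 ] -12.8 [0.4893 0.1511]
17.579754320848874
```

View pics/topcrop.png

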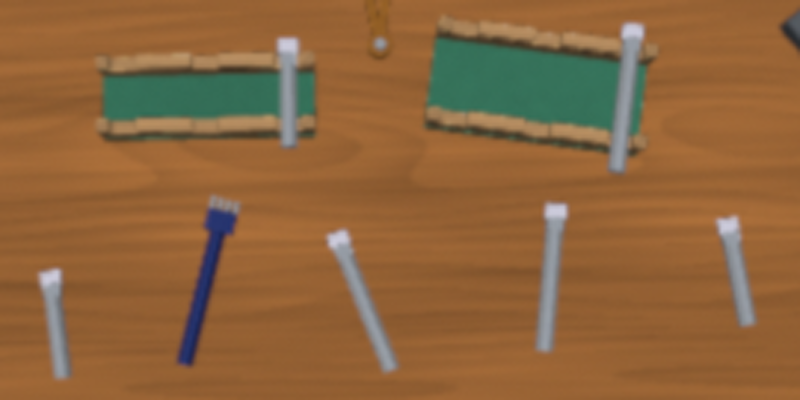

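The crop confirms that every loose chisel's bright blade points up in the picture, away from the robot, and the notches are where expected. I'll move over the right short chisel (0.476, -0.313) and check it with the wrist camera.

```bash
python3 -m crank '[[[-1,0.6,0],0.113],[[-1,0.6,0],0.113],[[-1,0.6,0],0.113],[[-1,0.6,0],0.113]]' 1 20 && python3 -m crank '[[[-1,0.8,0],0],[[-1,0.8,0],0],[[-1,0.8,0],0],[[-1,0.8,0],0]]' && python3 -m crank '[[[-1,0.8,0],0],[[-1,0.8,0],0],[[-1,0.8,0],0],[[-1,0.8,0],0]]' && python3 -m crank '[[[-0.33,0.06,0],0],[[-0.33,0.06,0],0],[[-0.33,0.06,0],0]]'
cat >> h.py <<'E'
def look(name=None,ts=(('long_a',.007),('short_a',.007),('long_pattern',.041),('short_pattern',.041))):
    c=read_camera('wrist')
    if name: cv2.imwrite('pics/%s.png'%name,c['image'])
    for n,z in ts:
        for m in models.masks_of(n,'wrist')[:4]:
            r=axis(c,m['region'],z); print(n,round(m['conf'],2),np.round(m['extent']),np.round(r[:4],4),round(r[4],1),r[5].round(4))
    return c
E
python3 - <<'E'
from h import *
look('w1'); s=bot.sense(); print(s['time'],s['tool_pos'],yaw())
E
```

```text
time: 1.28
tool_pos: [0.2689, -0.5049, 0.223]
tcp_rot: [-0.21, 3.133, 0.001]
wrist_force: [-0.3, -0.2, 0.4]
grip_width: 0.087
grip_force: 0.0
time: 1.62
tool_pos: [0.3583, -0.4128, 0.2229]
tcp_rot: [-0.212, 3.133, -0.0]
wrist_force: [-0.5, 1.0, 0.1]
grip_width: 0.0869
grip_force: 0.0
time: 1.95
tool_pos: [0.4475, -0.3207, 0.2227]
tcp_rot: [-0.212, 3.132, -0.001]
wrist_force: [-1.2, -0.2, -0.1]
grip_width: 0.0874
grip_force: 0.0
time: 2.2
tool_pos: [0.4765, -0.3135, 0.2222]
tcp_rot: [0.206, -3.134, -0.0]
wrist_force: [-0.8, -0.1, 0.3]
grip_width: 0.0869
grip_force: 0.0
long_a 0.96 [460. 157. 526. 286.] [ 0.4747 -0.1486  0.1298  0.019 ] -7.4 [ 0.4727 -0.1489]
short_a 0.87 [310. 150. 333. 247.] [ 0.4736 -0.3124  0.096   0.017 ] 7.1 [ 0.4734 -0.3128]
long_pattern 0.97 [373. 315. 422. 420.] [ 0.6216 -0.2142  0.1251  0.0182] -9.2 [ 0.6315 -0.2165]
2.45 [ 0.47478886 -0.31432368  0.22268224] 7.338245959472386
```

View pics/w1.png

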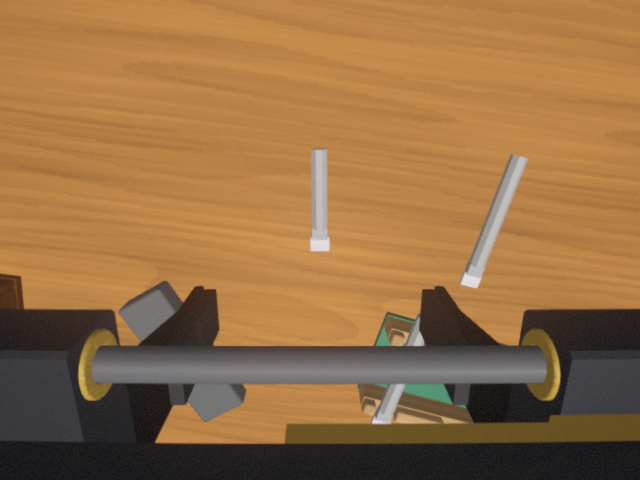

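The wrist view shows the short chisel centred at (320,200), with its blade at (320,244). It measures (0.474, -0.313) with yaw 7.1°, so I'm on target. I'll descend and grip.

```bash
python3 -m crank '[[[0.01,0,1],0],[[0.01,0,1],0],[[0.01,0,1],0]]' >/dev/null && python3 -m crank '[[[0.01,0,1],0],[[0.01,0,1],0],[[0.01,0,1],0]]' >/dev/null && python3 -m crank '[[[0,0,0.16],0],[[0,0,0.16],0],[[0,0,0.16],0]]' && python3 -m crank '[[[0,0,0],0],[[0,0,0],0],[[0,0,0],0],[[0,0,0],0],[[0,0,0],0]]' 0 25
```

```text
time: 3.2
tool_pos: [0.473, -0.3144, 0.0063]
tcp_rot: [0.202, -3.134, -0.001]
wrist_force: [0.5, -0.4, 0.8]
grip_width: 0.0868
grip_force: 0.0
time: 3.62
tool_pos: [0.474, -0.3141, 0.0074]
tcp_rot: [-0.203, 3.134, -0.001]
wrist_force: [0.0, -0.2, 0.4]
grip_width: 0.0616
grip_force: 0.0
```

```bash
python3 -m crank '[[[0,0,0],0],[[0,0,0],0],[[0,0,0],0],[[0,0,0],0],[[0,0,0],0]]' >/dev/null && python3 -m crank '[[[0,0,0],0],[[0,0,0],0],[[0,0,0],0],[[0,0,0],0],[[0,0,0],0]]'  && python3 -m crank '[[[0,0,-0.3],0],[[0,0,-0.6],0],[[0,0,-0.8],0.05],[[0,0,-1],0.092],[[0,0,-1],0.092]]'
```

```text
time: 4.45
tool_pos: [0.4736, -0.314, 0.0065]
tcp_rot: [0.203, -3.135, -0.0]
wrist_force: [1.0, 0.1, -0.1]
grip_width: 0.0138
grip_force: 25.0
time: 4.87
tool_pos: [0.476, -0.3151, 0.1108]
tcp_rot: [0.025, 3.134, -0.005]
wrist_force: [0.9, -1.0, -1.4]
grip_width: 0.0138
grip_force: 25.0
```

```bash
python3 -m crank '[[[-0.11,0.31,-0.1],0],[[-0.25,0.7,-0.2],0],[[-0.33,0.93,-0.3],0]]' >/dev/null && python3 -m crank '[[[-0.33,0.93,0],0],[[-0.33,0.93,0],0],[[-0.33,0.93,0],0]]' >/dev/null && python3 -m crank '[[[-0.33,0.93,0],0],[[-0.33,0.93,0],0],[[-0.33,0.93,0],0]]' >/dev/null && python3 -m crank '[[[-0.33,0.93,0],0],[[-0.33,0.93,0],0],[[-0.33,0.93,0],0]]' >/dev/null && python3 -m crank '[[[-0.15,0.4,0],0],[[-0.25,0.7,0],0],[[-0.33,0.93,0],0],[[-0.33,0.93,0],0]]'
python3 - <<'E'
from h import *
c=look('w2',(('long_a',.007),('short_a',.007),('long_pattern',.041),('short_pattern',.041),('short_rack',.04))); s=bot.sense(); print(s['time'],s['tool_pos'],yaw(),s['grip_width'])
E
```

```text
time: 6.2
tool_pos: [0.6467, 0.1523, 0.1347]
tcp_rot: [-0.017, -3.141, -0.001]
wrist_force: [1.1, -0.4, -1.1]
grip_width: 0.0137
grip_force: 25.0
long_a 0.98 [107.   0. 150.  46.] [0.5071 0.0342 0.027  0.0186] 20.0 [0.5084 0.0343]
short_a 0.92 [299. 204. 338. 404.] [0.7122 0.1517 0.1738 0.0328] 0.2 [0.6969 0.1526]
short_pattern 0.79 [179. 156. 217. 303.] [0.6386 0.077  0.0955 0.0183] -1.7 [0.637  0.0764]
short_rack 0.63 [158. 172. 469. 287.] [0.6391 0.148  0.1923 0.0763] 89.4 [0.6362 0.1554]
6.5 [0.64520887 0.14701862 0.13630379] -0.9451604039036822 0.013446258390581329
```

View pics/w2.png

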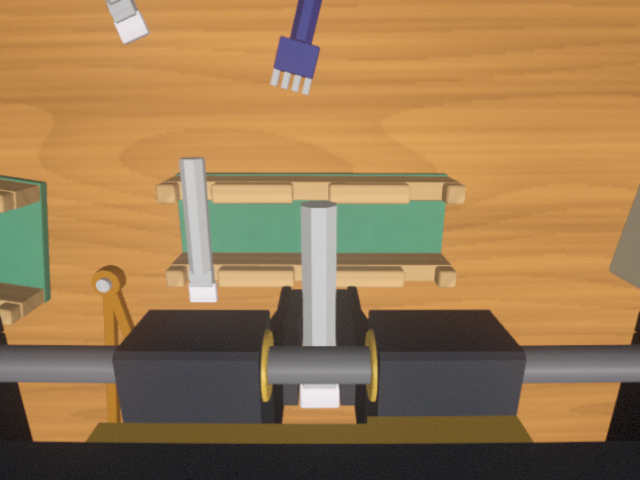

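Run:
```python
from h import *
c=read_camera('wrist')
im=c['image']; g=im[172:290,150:480]
cv2.imwrite('pics/w2c.png',cv2.resize(g,(800,286),interpolation=cv2.INTER_CUBIC))
print(p2w(c,[(293,193),(331,193),(213,193),(408,193),(157,193),(464,193)],.046).round(4))
print(p2w(c,[(321,275),(325,275),(403,275),(167,275),(456,275)],.046).round(4))
print('held',p2w(c,[(318,204),(320,404)],.141).round(4), bot.sense()['tool_pos'])
```

```text
[[0.6114 0.1329 0.046 ]
 [0.6118 0.156  0.046 ]
 [0.6106 0.084  0.046 ]
 [0.6126 0.2029 0.046 ]
 [0.6099 0.0497 0.046 ]
 [0.6131 0.2372 0.046 ]]
[[0.6653 0.1491 0.046 ]
 [0.6654 0.1517 0.046 ]
 [0.6663 0.2022 0.046 ]
 [0.6638 0.0492 0.046 ]
 [0.6669 0.2366 0.046 ]]
held [[0.5979 0.1485 0.141 ]
 [0.6891 0.1478 0.141 ]] [0.64535991 0.14711106 0.13654607]
```

View pics/w2c.png

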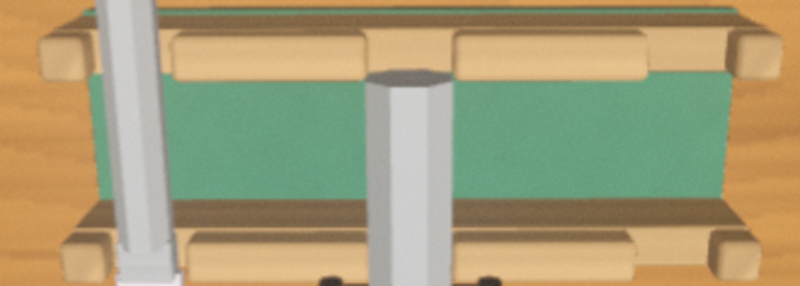

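The crop shows notch 1 between the teeth at crop columns 367–455. The rack centre is about (0.640, 0.148) with yaw -0.9°. The held chisel is aligned in y and about 3 mm too far in x, so I'll lower it with that correction.

```bash
python3 -m crank '[[[0.03,0,0.35],0],[[0.03,0,0.6],0],[[0.03,0,0.75],0],[[0.03,0,0.85],0],[[0.03,0,0.9],0]]' && python3 -m crank '[[[0,0,0.02],0],[[0,0,0.05],0],[[0,0,0.05],0]]' && python3 -m crank '[[[0,0,0],0],[[0,0,0],0],[[0,0,0],0],[[0,0,0],0],[[0,0,0],0]]' 0.4 && python3 -m crank '[[[0,0,-0.2],0],[[0,0,-0.5],0],[[0,0,-1],0],[[0,0,-1],0],[[0,0,-1],0]]'
python3 - <<'E'
from h import *
c=look(); s=bot.sense(); print(s['time'],s['tool_pos'],yaw()); to(.4455,.286,.1,7.3)
c=read_camera('wrist'); cv2.imwrite('pics/w3.png',c['image'])
E
```

```text
time: 6.97
tool_pos: [0.6421, 0.1475, 0.0452]
tcp_rot: [-0.025, -3.14, 0.002]
wrist_force: [0.0, 0.0, -1.0]
grip_width: 0.0136
grip_force: 25.0
time: 7.22
tool_pos: [0.6432, 0.1486, 0.0422]
tcp_rot: [0.024, 3.14, 0.001]
wrist_force: [-0.5, -0.2, -1.6]
grip_width: 0.0137
grip_force: 25.0
time: 7.63
tool_pos: [0.6429, 0.1486, 0.042]
tcp_rot: [0.024, 3.141, 0.001]
wrist_force: [-0.2, -0.3, -0.3]
grip_width: 0.0333
grip_force: 0.0
time: 8.05
tool_pos: [0.6454, 0.1495, 0.147]
tcp_rot: [0.023, 3.132, 0.006]
wrist_force: [0.8, 0.1, 0.2]
grip_width: 0.0344
grip_force: 0.0
long_a 0.76 [113.   2. 160.  49.] [0.5058 0.0333 0.0312 0.0191] 21.9 [0.5073 0.034 ]
long_a 0.47 [  2. 167.  62. 317.] [ 0.6642 -0.0699  0.1204  0.0491] -14.1 [ 0.6584 -0.0706]
long_a 0.34 [602. 159. 640. 284.] [0.6525 0.3798 0.1009 0.029 ] 12.4 [0.6584 0.386 ]
short_a 0.8 [302. 166. 333. 302.] [0.6549 0.1481 0.1094 0.0203] 0.8 [0.6538 0.1493]
short_a 0.31 [114.   0. 160.  47.] [0.5058 0.0342 0.0303 0.0193] 18.0 [0.5073 0.0341]
long_pattern 0.68 [  0. 172.  64. 317.] [ 0.6524 -0.0448  0.1065  0.0435] -14.1 [ 0.6473 -0.0456]
short_pattern 0.97 [188. 155. 224. 295.] [0.6386 0.0765 0.0952 0.0181] -1.0 [0.6374 0.0764]
short_pattern 0.22 [114.   1. 160.  50.] [0.5122 0.0472 0.0269 0.0172] 19.0 [0.5135 0.0473]
8.3 [0.64188164 0.14816498 0.14003274] -0.8822379651829276
shift [1.984 1.348 0.404] turn -0.091
```

View pics/w3.png

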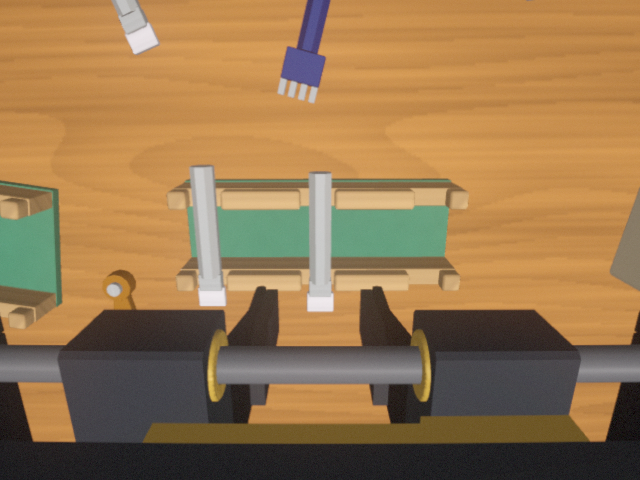

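The picture shows the short chisel seated in notch 1 (blade at (320,302)), level with the pattern and only about 4 mm further out. Next is the left short chisel.

```bash
python3 -m crank '[[[0.35,0.24,0],0],[[0.7,0.48,0],0],[[1,0.68,0],0]]' 0.5 >/dev/null && python3 -m crank '[[[0.4,0.27,0],-0.04],[[0.7,0.5,0],-0.091],[[0.98,0.67,0],-0.091],[[0.98,0.67,0],-0.091]]'
python3 - <<'E'
from h import *
bot.sense(); read_camera('wrist');c=look(None,(('short_a',.007),('short_pattern',.041))); s=bot.sense(); print(s['time'],s['tool_pos'],yaw());to(.4455,.286,.0065,7.3)
E
```

```text
time: 8.93
tool_pos: [0.4424, 0.2885, 0.141]
tcp_rot: [0.209, -3.132, 0.001]
wrist_force: [-0.2, -1.4, 0.4]
grip_width: 0.0437
grip_force: 0.0
short_a 0.78 [304. 165. 329. 287.] [0.4452 0.2867 0.0958 0.0175] 7.0 [0.4449 0.2867]
short_a 0.41 [ 21. 381. 242. 439.] [0.6281 0.1516 0.19   0.0626] -81.6 [0.6396 0.0799]
short_pattern 0.61 [ 18. 386.  27. 416.] [0.5985 0.0851 0.0263 0.0052] 6.3 [0.5963 0.0844]
short_pattern 0.4 [ 21. 382. 239. 441.] [0.6011 0.1669 0.1656 0.0548] -83.9 [0.6091 0.1021]
9.1333 [0.44707166 0.28629927 0.14113574] 7.314772623436833
shift [ 0.015 -0.     1.346] turn 0.0
```

```bash
python3 -m crank '[[[0.02,0,0.4],0],[[0.02,0,0.8],0],[[0.02,0,1],0]]' >/dev/null && python3 -m crank '[[[0,0,0.25],0],[[0,0,0.35],0],[[0,0,0.35],0]]' && python3 -m crank '[[[0,0,0],0],[[0,0,0],0],[[0,0,0],0],[[0,0,0],0],[[0,0,0],0]]' 0 25 >/dev/null && python3 -m crank '[[[0,0,0],0],[[0,0,0],0],[[0,0,0],0]]' && python3 -m crank '[[[0,0,-0.3],0],[[0,0,-0.6],0],[[0,0,-0.8],0.05],[[0,0,-1],0.091],[[0,0,-1],0.091]]' && python3 -m crank '[[[-0.3,-0.1,-0.1],0],[[-0.7,-0.22,-0.2],0],[[-1,-0.32,-0.3],0],[[-1,-0.32,-0.3],0]]' >/dev/null && python3 -m crank '[[[-0.4,-0.12,0],0],[[-0.7,-0.22,0],0],[[-0.96,-0.31,0],0],[[-0.96,-0.31,0],0],[[-0.96,-0.31,0],0]]'
python3 - <<'E'
from h import *
read_camera('wrist');c=look(None,(('short_a',.139),('short_pattern',.041),('short_rack',.04)));s=bot.sense(); print(s['time'],s['tool_pos'],yaw());to(.640,.2205,.0415,-.9)
cv2.imwrite('pics/w4.png',c['image'])
E
```

```text
time: 9.63
tool_pos: [0.4444, 0.284, 0.0038]
tcp_rot: [0.197, -3.131, 0.007]
wrist_force: [0.1, 0.4, -0.3]
grip_width: 0.0436
grip_force: 0.0
time: 10.3
tool_pos: [0.4451, 0.2866, 0.0074]
tcp_rot: [-0.201, 3.134, 0.001]
wrist_force: [-1.5, -0.1, 6.0]
grip_width: 0.0138
grip_force: 25.0
time: 10.72
tool_pos: [0.4466, 0.2881, 0.1104]
tcp_rot: [0.025, 3.136, 0.009]
wrist_force: [-0.6, 1.4, -0.9]
grip_width: 0.0134
grip_force: 25.0
time: 11.47
tool_pos: [0.6395, 0.2193, 0.1338]
tcp_rot: [-0.027, -3.138, 0.002]
wrist_force: [-0.5, -0.8, -0.9]
grip_width: 0.0138
grip_force: 25.0
short_a 0.94 [192. 181. 230. 309.] [0.6083 0.1779 0.0544 0.0116] -0.7 [0.6075 0.1778]
short_a 0.58 [298. 198. 337. 406.] [0.6359 0.2204 0.0944 0.0179] -0.9 [0.6276 0.2209]
short_a 0.27 [ 70. 173. 122. 317.] [0.608  0.1329 0.0594 0.0129] -1.0 [0.6071 0.1327]
short_pattern 0.67 [ 71. 173. 123. 316.] [0.6391 0.076  0.0959 0.0207] 0.2 [0.6378 0.0767]
short_rack 0.72 [ 52. 186. 357. 302.] [0.6381 0.147  0.1922 0.0782] 89.5 [0.6355 0.1501]
11.7167 [0.63871623 0.22090129 0.13653048] -0.7859164560510603
shift [-0.013 -0.004  0.95 ] turn 0.001
```

View pics/w4.png

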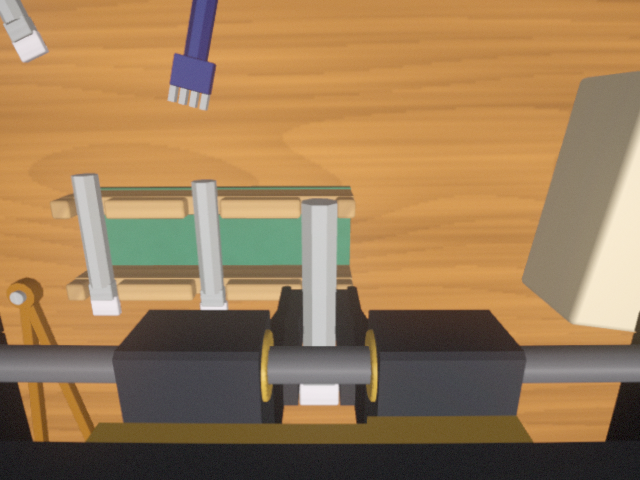

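The view shows the held chisel lined up with notch 2, between the teeth at columns 300 and 339. I'll lower it and then look for the near long chisel, taking it at (0.460, 0.0155) with yaw 20.5°.

```bash
python3 -m crank '[[[-0.01,0,0.35],0],[[-0.01,0,0.6],0],[[-0.01,0,0.75],0],[[-0.01,0,0.85],0],[[-0.01,0,0.9],0]]' >/dev/null && python3 -m crank '[[[0,0,0.02],0],[[0,0,0.05],0],[[0,0,0.05],0]]' && python3 -m crank '[[[0,0,0],0],[[0,0,0],0],[[0,0,0],0],[[0,0,0],0],[[0,0,0],0]]' 0.4 && python3 -m crank '[[[0,0,-0.2],0],[[0,0,-0.5],0],[[0,0,-1],0],[[0,0,-1],0],[[0,0,-1],0]]'
python3 - <<'E'
from h import *
read_camera('wrist');c=look(None,(('short_a',.041),('short_pattern',.041))); s=bot.sense(); print(s['time'],s['tool_pos'],yaw()); to(.460,.0155,.1,20.5)
E
```

```text
time: 12.38
tool_pos: [0.6412, 0.2206, 0.0423]
tcp_rot: [0.023, 3.14, 0.001]
wrist_force: [0.2, 0.2, -1.1]
grip_width: 0.0135
grip_force: 25.0
time: 12.8
tool_pos: [0.6411, 0.2203, 0.042]
tcp_rot: [0.024, 3.141, 0.001]
wrist_force: [-1.0, 0.2, 0.7]
grip_width: 0.0332
grip_force: 0.0
time: 13.22
tool_pos: [0.6434, 0.2214, 0.1471]
tcp_rot: [0.023, 3.132, 0.007]
wrist_force: [0.5, 0.3, -0.6]
grip_width: 0.0346
grip_force: 0.0
short_a 0.98 [305. 166. 331. 303.] [0.6411 0.2206 0.0954 0.018 ] -0.4 [0.6405 0.2214]
short_a 0.71 [193. 174. 227. 309.] [0.6437 0.15   0.0955 0.0182] -1.0 [0.6424 0.15  ]
short_pattern 0.78 [ 76. 164. 122. 303.] [0.6387 0.0764 0.0958 0.0193] -0.7 [0.6372 0.0766]
13.4167 [0.63999379 0.21988487 0.1401782 ] -0.884790747671034
shift [ 1.767 -2.071  0.408] turn -0.238
```

```bash
python3 -m crank '[[[0.25,-0.3,0],0],[[0.45,-0.5,0],0],[[0.59,-0.69,0],0]]' 0.5 >/dev/null && python3 -m crank '[[[0.3,-0.35,0],0],[[0.59,-0.69,0],0],[[0.59,-0.69,0],0]]' >/dev/null && python3 -m crank '[[[0.25,-0.3,0],-0.07],[[0.45,-0.5,0],-0.15],[[0.59,-0.69,0],-0.238],[[0.59,-0.69,0],-0.238],[[0.59,-0.69,0],-0.238]]'
python3 - <<'E'
from h import *
read_camera('wrist');c=look(None,(('long_a',.007),)); s=bot.sense(); print(s['time'],s['tool_pos'],yaw());to(.46,.0155,.0065,20.5)
E
```

```text
time: 14.33
tool_pos: [0.4598, 0.0151, 0.141]
tcp_rot: [0.557, -3.09, 0.001]
wrist_force: [0.1, 0.4, -0.2]
grip_width: 0.0435
grip_force: 0.0
long_a 0.74 [308. 132. 331. 306.] [0.4583 0.0156 0.1297 0.0178] 20.4 [0.4561 0.0147]
long_a 0.7 [ 53.  74. 134. 246.] [ 0.4741 -0.1488  0.1302  0.0185] -7.1 [ 0.471  -0.1479]
long_a 0.2 [287. 395. 394. 426.] [0.6044 0.087  0.086  0.0297] -69.6 [0.6114 0.0795]
14.4833 [0.46137595 0.01648172 0.14124777] 20.519471485966235
shift [ 0.016 -0.004  1.347] turn 0.0
```

```bash
python3 -m crank '[[[0.03,0,0.4],0],[[0.03,0,0.8],0],[[0.03,0,1],0]]' >/dev/null && python3 -m crank '[[[0,0,0.25],0],[[0,0,0.34],0],[[0,0,0.34],0]]' && python3 -m crank '[[[0,0,0],0],[[0,0,0],0],[[0,0,0],0],[[0,0,0],0],[[0,0,0],0]]' 0 25 >/dev/null && python3 -m crank '[[[0,0,0],0],[[0,0,0],0],[[0,0,0],0]]' && python3 -m crank '[[[0,0,-0.3],0],[[0,0,-0.6],0.07],[[0,0,-0.8],0.14],[[0,0,-1],0.21],[[0,0,-1],0.28]]' && python3 -m crank '[[[0,0,-0.1],0.05],[[0,0,-0.2],0.05],[[0,0,-0.3],0.05]]'
python3 - <<'E'
from h import *
read_camera('wrist'); s=bot.sense(); print(s['time'],s['tool_pos'],yaw());to(.6516,-.072,.137,-9.3)
E
```

```text
time: 14.98
tool_pos: [0.4568, 0.0149, 0.0053]
tcp_rot: [0.559, -3.086, 0.002]
wrist_force: [0.6, 0.1, 0.9]
grip_width: 0.0436
grip_force: 0.0
time: 15.65
tool_pos: [0.4583, 0.0151, 0.0083]
tcp_rot: [-0.561, 3.09, 0.0]
wrist_force: [-1.4, 0.9, 6.6]
grip_width: 0.0132
grip_force: 25.0
time: 16.07
tool_pos: [0.4602, 0.0155, 0.1113]
tcp_rot: [0.135, 3.131, 0.004]
wrist_force: [1.0, -0.0, -1.5]
grip_width: 0.0137
grip_force: 25.0
time: 16.32
tool_pos: [0.4572, 0.0147, 0.1376]
tcp_rot: [-0.251, -3.13, 0.0]
wrist_force: [-0.1, 0.4, -1.4]
grip_width: 0.0137
grip_force: 25.0
16.3667 [0.45863576 0.01502425 0.13958094] -9.131135621422093
shift [-2.043 -0.553  0.031] turn 0.002
```

```bash
python3 -m crank '[[[-0.3,-0.08,0],0],[[-0.5,-0.13,0],0],[[-0.68,-0.185,0],0]]' >/dev/null && python3 -m crank '[[[-0.4,-0.1,0],0],[[-0.68,-0.185,0],0],[[-0.68,-0.185,0],0]]' >/dev/null && python3 -m crank '[[[-0.3,-0.08,0],0],[[-0.5,-0.13,0],0],[[-0.68,-0.185,0],0],[[-0.68,-0.185,0],0],[[-0.68,-0.185,0],0]]'
python3 - <<'E'
from h import *
read_camera('wrist');c=look(None,(('long_a',.14),('long_pattern',.041),('long_rack',.04)));s=bot.sense(); print(s['time'],s['tool_pos'],yaw())
cv2.imwrite('pics/w5.png',c['image'])
E
```

```text
time: 17.28
tool_pos: [0.6498, -0.0726, 0.1358]
tcp_rot: [-0.252, -3.129, -0.0]
wrist_force: [-0.1, -0.4, -1.5]
grip_width: 0.0135
grip_force: 25.0
long_a 0.85 [140.   1. 178.  90.] [ 0.5385 -0.1096  0.0293  0.0101] -7.4 [ 0.5386 -0.1097]
long_a 0.59 [301. 152. 340. 421.] [ 0.6436 -0.0704  0.1205  0.0169] -9.2 [ 0.6332 -0.0687]
long_pattern 0.61 [ 69. 138. 124. 331.] [ 0.626  -0.2128  0.1303  0.0201] -10.2 [ 0.6227 -0.213 ]
long_rack 0.74 [ 45. 166. 358. 315.] [ 0.6391 -0.1444  0.1938  0.1009] 80.7 [ 0.6338 -0.1423]
17.5333 [ 0.64967375 -0.07189276  0.13768274] -9.120942827731767
```

View pics/w5.png

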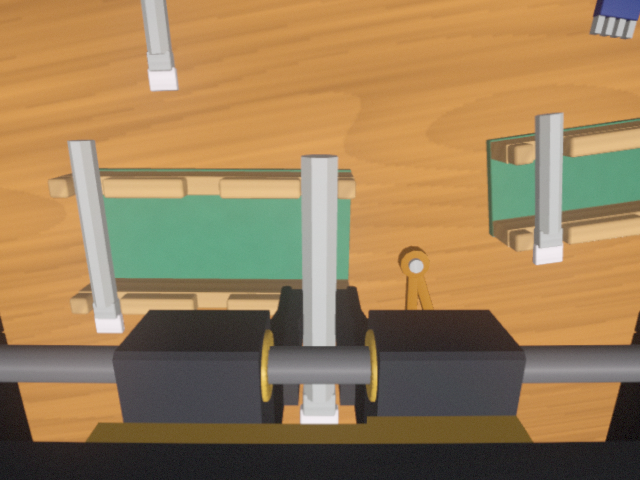

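The view shows the held long chisel over notch 2, between the teeth at columns 300 and 339, with the rails square to it. I'll lower it and then go for the last chisel.

```bash
python3 -m crank '[[[-0.02,0,0.35],0],[[-0.02,0,0.6],0],[[-0.02,0,0.75],0],[[-0.02,0,0.85],0],[[-0.02,0,0.9],0]]' >/dev/null && python3 -m crank '[[[0,0,0.02],0],[[0,0,0.05],0],[[0,0,0.05],0]]' && python3 -m crank '[[[0,0,0],0],[[0,0,0],0],[[0,0,0],0],[[0,0,0],0],[[0,0,0],0]]' 0.4 && python3 -m crank '[[[0,0,-0.2],0],[[0,0,-0.5],0],[[0,0,-1],0],[[0,0,-1],0],[[0,0,-1],0]]'
python3 - <<'E'
from h import *
read_camera('wrist');c=look(None,(('long_a',.041),('long_pattern',.041))); s=bot.sense(); print(s['time'],s['tool_pos'],yaw()); to(.474,-.1485,.1,-7.2)
E
```

```text
time: 18.2
tool_pos: [0.6529, -0.0725, 0.0432]
tcp_rot: [0.25, 3.13, 0.0]
wrist_force: [0.0, 0.5, -2.1]
grip_width: 0.0138
grip_force: 25.0
time: 18.62
tool_pos: [0.6527, -0.0727, 0.043]
tcp_rot: [0.25, 3.131, 0.0]
wrist_force: [-0.7, 0.6, -0.5]
grip_width: 0.0331
grip_force: 0.0
time: 19.03
tool_pos: [0.6553, -0.0727, 0.1479]
tcp_rot: [0.249, 3.122, 0.001]
wrist_force: [-0.6, 0.3, -0.2]
grip_width: 0.0346
grip_force: 0.0
long_a 0.78 [305. 136. 332. 327.] [ 0.6524 -0.0721  0.1299  0.0177] -9.2 [ 0.6493 -0.0712]
long_a 0.66 [143.   0. 180.  80.] [ 0.5206 -0.1421  0.0437  0.0162] -8.8 [ 0.5207 -0.1425]
long_pattern 0.75 [ 72. 126. 124. 307.] [ 0.6224 -0.2127  0.1248  0.0194] -10.0 [ 0.6187 -0.2123]
19.2333 [ 0.65153972 -0.07267332  0.14124277] -9.169597260487784
shift [ 1.631 -1.031  0.417] turn -0.022
```

```bash
python3 -m crank '[[[0.35,-0.2,0],0],[[0.6,-0.4,0],0],[[0.82,-0.52,0],0]]' 0.5 >/dev/null && python3 -m crank '[[[0.4,-0.25,0],0],[[0.7,-0.45,0],-0.022],[[0.81,-0.51,0],-0.022],[[0.81,-0.51,0],-0.022]]'
python3 - <<'E'
from h import *
read_camera('wrist');c=look(None,(('long_a',.007),)); s=bot.sense(); print(s['time'],s['tool_pos'],yaw());to(.474,-.1485,.0065,-7.2)
E
```

```text
time: 19.82
tool_pos: [0.471, -0.1493, 0.1416]
tcp_rot: [-0.2, -3.131, -0.0]
wrist_force: [0.6, -0.7, 0.7]
grip_width: 0.0434
grip_force: 0.0
long_a 0.75 [306. 138. 330. 307.] [ 0.4744 -0.1491  0.1301  0.0164] -7.3 [ 0.4722 -0.1486]
19.9667 [ 0.47604646 -0.14833441  0.14232376] -7.1625313609023005
shift [ 0.02  -0.004  1.358] turn 0.0
```

```bash
python3 -m crank '[[[0.01,0,0.4],0],[[0.01,0,0.8],0],[[0.01,0,1],0]]' >/dev/null && python3 -m crank '[[[0,0,0.25],0],[[0,0,0.35],0],[[0,0,0.35],0]]' && python3 -m crank '[[[0,0,0],0],[[0,0,0],0],[[0,0,0],0],[[0,0,0],0],[[0,0,0],0]]' 0 25 >/dev/null && python3 -m crank '[[[0,0,0],0],[[0,0,0],0],[[0,0,0],0]]' && python3 -m crank '[[[0,0,-0.3],0],[[0,0,-0.6],0],[[0,0,-0.8],0.022],[[0,0,-1],0.022],[[0,0,-1],0.022]]' && python3 -m crank '[[[-0.3,0.05,-0.1],0],[[-0.6,0.12,-0.2],0],[[-0.82,0.16,-0.3],0]]' && python3 -m crank '[[[-0.4,0.08,0],0],[[-0.65,0.13,0],0],[[-0.82,0.16,0],0],[[-0.82,0.16,0],0],[[-0.82,0.16,0],0]]'
python3 - <<'E'
from h import *
read_camera('wrist');c=look(None,(('long_a',.14),('long_pattern',.041),('long_rack',.04)));s=bot.sense(); print(s['time'],s['tool_pos'],yaw());to(.6405,-.1434,.0425,-9.2)
cv2.imwrite('pics/w6.png',c['image'])
E
```

```text
time: 20.47
tool_pos: [0.4734, -0.1477, 0.0042]
tcp_rot: [-0.195, -3.129, 0.001]
wrist_force: [-0.8, -0.6, 1.0]
grip_width: 0.0433
grip_force: 0.0
time: 21.13
tool_pos: [0.4747, -0.1484, 0.0083]
tcp_rot: [0.196, 3.134, -0.0]
wrist_force: [-0.7, 0.6, 5.1]
grip_width: 0.0133
grip_force: 25.0
time: 21.55
tool_pos: [0.4764, -0.1484, 0.111]
tcp_rot: [0.249, 3.124, 0.0]
wrist_force: [0.5, -0.0, -1.8]
grip_width: 0.0135
grip_force: 25.0
time: 21.8
tool_pos: [0.5587, -0.1453, 0.1365]
tcp_rot: [-0.251, -3.131, -0.0]
wrist_force: [1.0, 0.5, -2.1]
grip_width: 0.0132
grip_force: 25.0
time: 22.22
tool_pos: [0.6404, -0.1424, 0.1345]
tcp_rot: [-0.251, -3.127, -0.001]
wrist_force: [-0.1, -0.1, -2.5]
grip_width: 0.0138
grip_force: 25.0
long_a 0.94 [414. 142. 452. 310.] [ 0.6105 -0.0928  0.0671  0.0102] -9.1 [ 0.6085 -0.0925]
long_a 0.92 [297. 155. 338. 419.] [ 0.6335 -0.1407  0.1196  0.0168] -9.2 [ 0.6233 -0.139 ]
long_pattern 0.97 [184. 136. 221. 306.] [ 0.6174 -0.2122  0.1135  0.0163] -9.1 [ 0.6135 -0.2117]
long_rack 0.91 [160. 166. 476. 311.] [ 0.6392 -0.1432  0.1922  0.0997] 80.5 [ 0.6337 -0.143 ]
22.4667 [ 0.64018187 -0.14283633  0.13742919] -9.166577859123432
shift [-0.005 -0.005  0.949] turn 0.0
```

View pics/w6.png

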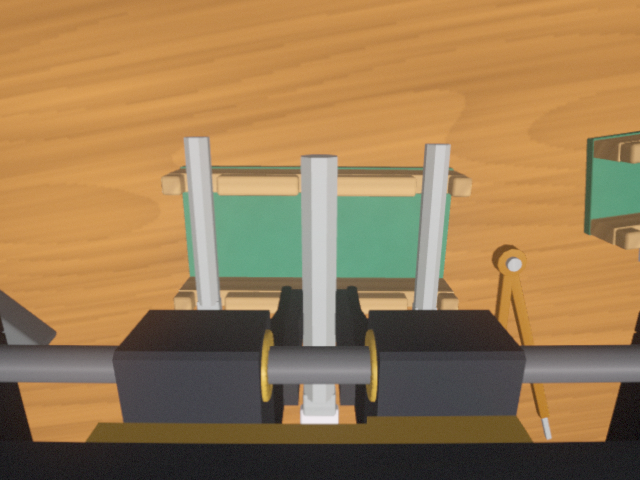

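The view shows the chisel centred over notch 1, between the teeth at columns 300 and 338. I'll lower, release, retreat and check.

```bash
python3 -m crank '[[[-0.01,0,0.35],0],[[-0.01,0,0.6],0],[[-0.01,0,0.75],0],[[-0.01,0,0.85],0],[[-0.01,0,0.9],0]]' >/dev/null && python3 -m crank '[[[0,0,0.02],0],[[0,0,0.05],0],[[0,0,0.05],0]]' && python3 -m crank '[[[0,0,0],0],[[0,0,0],0],[[0,0,0],0],[[0,0,0],0],[[0,0,0],0]]' 0.4 && python3 -m crank '[[[0,0,-0.2],0],[[0,0,-0.5],0],[[0,0,-1],0],[[0,0,-1],0],[[0,0,-1],0]]' && python3 -m crank '[[[0.3,0,-0.3],0],[[0.6,0,-0.6],0],[[0.9,0,-0.9],0],[[0.9,0,-0.9],0],[[0.9,0,-0.9],0]]'
python3 - <<'E'
from h import *
read_camera('wrist');c=look(None,(('long_a',.041),('short_a',.041),('long_pattern',.041),('short_pattern',.041))); s=bot.sense(); print(s['time'],s['tool_pos'])
c=read_camera('scene'); cv2.imwrite('pics/fin.png',cv2.resize(c['image'][140:360,160:460],(800,587),interpolation=cv2.INTER_CUBIC))
E
```

```text
time: 23.13
tool_pos: [0.6426, -0.1429, 0.0433]
tcp_rot: [0.25, 3.13, 0.0]
wrist_force: [-0.2, 0.7, -0.6]
grip_width: 0.0135
grip_force: 25.0
time: 23.55
tool_pos: [0.6424, -0.143, 0.0431]
tcp_rot: [0.25, 3.131, 0.0]
wrist_force: [0.3, 0.2, 0.6]
grip_width: 0.0331
grip_force: 0.0
time: 23.97
tool_pos: [0.645, -0.1432, 0.148]
tcp_rot: [0.249, 3.122, -0.0]
wrist_force: [0.6, -0.2, 0.8]
grip_width: 0.0346
grip_force: 0.0
time: 24.38
tool_pos: [0.553, -0.1285, 0.2352]
tcp_rot: [0.25, 3.127, 0.001]
wrist_force: [0.3, 0.2, -1.3]
grip_width: 0.0346
grip_force: 0.0
long_a 0.82 [386. 233. 410. 323.] [ 0.6292 -0.0681  0.0877  0.0168] -9.1 [ 0.6241 -0.0671]
long_a 0.71 [312. 235. 326. 344.] [ 0.631  -0.1401  0.1104  0.0144] -9.2 [ 0.6289 -0.1401]
short_a 0.68 [620. 210. 639. 306.] [0.6439 0.1442 0.0977 0.0189] 3.9 [0.6476 0.147 ]
short_a 0.26 [508. 206. 639. 304.] [0.634  0.0927 0.1148 0.0856] 89.6 [0.6315 0.0911]
long_pattern 0.96 [226. 229. 249. 323.] [ 0.6053 -0.2108  0.0935  0.0169] -9.5 [ 0.6017 -0.2104]
long_pattern 0.4 [511. 208. 632. 308.] [0.6345 0.0875 0.1058 0.0855] 89.6 [0.6316 0.091 ]
short_pattern 0.82 [542. 213. 562. 316.] [0.6379 0.075  0.0987 0.0189] 0.2 [0.6373 0.0755]
short_pattern 0.45 [510. 207. 629. 304.] [0.6342 0.0876 0.1054 0.0847] 89.8 [0.6317 0.0908]
24.6833 [ 0.55326562 -0.12864664  0.23073058]
```

View pics/fin.png

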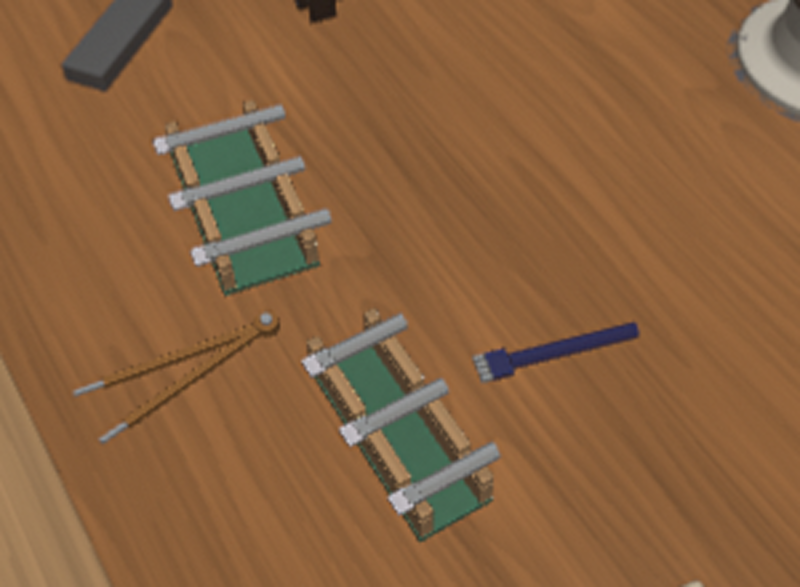

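The final view shows three chisels seated level in each rack, with blades away from the robot: long blades near (162,145), (178,200) and (200,255), short blades near (314,363), (351,432) and (401,499). The claw tool and dividers haven't moved, so I'm handing the job in.

```bash
python3 -c "
from bench import bot
print(bot.finish_job())"
```

```text
the job is handed in; nothing more can be done
None
```

All four loose chisels lie level in the free notches of their racks with edges away from the robot, and I handed the job in at about 25 s; the verdict was not reported back.

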